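# Lock the fume damper with its pin

### The arm

A 6-joint arm with a two-finger parallel gripper is mounted at the origin on the work surface. World frame = base frame: x ahead of the robot, y to its left, z up, the work surface at z = 0. Lengths are in m, angles in degrees, forces in N, time in s.
With the tool pointing down it reaches from about 0.25 to 0.725 m from the base axis. Payload 9.7 kg.
Tool frame: the origin (TCP) lies at the very end of the fingers, on their centre line; the grasp point (between the pads) lies 19 mm behind it; z points along the fingers, y is the line along which they close (so a half turn about z gives the same grasp; the last joint's range is limited). The gripper opens to 85 mm and grips with 20 to 120 N. Pads are 22 mm wide; open, the fingers measure 114 mm over their backs; the gripper's body (76 mm by 85 mm) begins 54 mm behind the grasp point. The pads swing forward as they close: fully open they stand 13 mm farther back than shut.
Start: joints at [73.052, 4.979, 10.078, 95.1, 0, 90], TCP at [0.16, 0.526, 0.231] pointing down, gripper open.
Joint ranges: [-179.16, 179.16], [-48.56, 103.87], [-65.8, 70.77], [-126.05, 130.52], [-82.76, 87.17], [-180, 180]. Speed limits (degrees/s): [127.2, 127.2, 147.25, 180, 180, 180].

### API

Orientations are given as [roll, pitch, yaw] about the fixed x, y, z axes, in that order (R = Rz(yaw) Ry(pitch) Rx(roll)).
In Python, from workcell import telemetry, optics, workorder gives the robot as it stands.
- The arm moves only by the shell command python3 -m handwheel 'ROWS' [FORCE]. ROWS is JSON, a list of rows, each an object of numbers: "tx", "ty", "tz": the shift along the tool's x, y, z in m; "ax", "ay", "az": the turn, a rotation vector about the tool's x, y, z in degrees; "jaw": the gripper command: -1 is shut, 1 is fully open, values between are in proportion. A call has exactly 10 rows; each row shifts and turns the commanded pose from where the row before left it, along the tool's axes as they then stand; what a row does not reach is not made up. A row lasts 1/8 s, in which the tool goes at most 62.5 mm and 10.7 degrees, less where a joint would pass 70% of its speed; a pose out of reach is approached as far as the arm can. A call is refused whole if a number of a shift passes 0.0625 or a number of a turn 10.7, either way. A call with a gripper value outside its range is refused whole. The fingers move at their own pace and stop on an object; FORCE is the grip in N (left out, the last holds). Time passes only in rows, so rows that do not move let the fingers close, or fill a call up. It gives the time, the measured TCP pose, the force, the opening and the grip force at its end, in the units of the state.
- telemetry.get_obs(): the state, without advancing time (a new reading comes with each control period).
- optics.camera(name): name is "scene" or "top" or "wrist"; returns a dict with "color" (480x640x3 uint8, red, green, blue), "K" (3x3 intrinsics, pixels), "extrinsics" (4x4, takes a point from camera to world coordinates); the wrist camera has in their place "mount" (4x4, takes a point from camera to tool coordinates, whose origin is the TCP and whose axes are the flange's). Camera axes: x right, y down, z forward; pixel columns grow to the right and rows downward; lengths in m; the calibration is good to about 2 mm. A picture is of the moment at which its call begins: read the wrist's pose just before it. There is no depth.
- workorder.job_done(): hands the job in; it is judged then, once.
The state is a dict: "time": time; "q": joint angles; "qd": joint speeds; "joint_efforts": joint torques, N m; "ee_pos": TCP position; "tcp_rot": TCP orientation; "wrist_force": force on the tool from outside, world axes, zero at the start; "torque": the same for the moment, N m; "opening": finger opening in m; "grasp_force": force on a finger pad.
Only numpy, scipy, OpenCV 4.12 (cv2) and the standard library are available. Lean on these libraries where they do the work, as an engineer would, in place of code of your own. Each camera call takes 0.05 s, during which the arm holds its last target. There are 200 camera calls.

### The job

Lock the damper of the bench fume extractor: take the steel locking pin from the wooden tool block, stand it in the hole on top of the bearing block so that it rests on the spindle, and turn the spindle gently by its ball lever until the pin drops into the spindle's hidden cross-hole. Then push the pin down past the spring catch until its collar sits fully home on the block, and let go. Do not force the pin against the spindle and leave the other tools, the jar and the tin where they are.

Things in the scene. Friction and masses are not known exactly. Their poses are not given: they have to be found in the camera images.
- extractor: Fixed bench extractor: galvanised duct and a grey upright bearing block, 64 x 76 mm, 120 mm high, on a 120 x 76 mm foot. Origin on the bench under the block's vertical bore. z up; y along the horizontal spindle from the block towards the duct; the lever is on the other side, at y = -90 mm, and swings in the x-z plane.
- duct (a point): Point on the duct's axis, same axes as the extractor: 100 mm diameter duct along x, axis 135 mm from the bore in y and 75 mm above the bench. It runs from an elbow into the bench at x = -225 mm to the mouth of a cone (144 mm diameter) at x = +210 mm.
- bore (a point): Centre of the mouth of the vertical bore, 13 mm diameter, in the flat top of the bearing block, 120 mm above the bench; same axes as the extractor. The bore guides the pin 24 mm straight down; the spindle's round back lies 25 mm below the mouth.
- catch (a point): Spring catch on the block's top: point on the bore's axis at the height of its two rollers (8 mm diameter, along x, 19 mm above the block). They leave a 20 mm gap in y that passes the pin's shank; their jaws reach out to y = 33 mm either side and stand 23 mm high. A straight push of 5 to 20 N takes the pin's collar through; it then sits below the rollers.
- spindle: The damper's horizontal spindle with its ball lever. Origin on the spindle's axis under the bore, 75 mm above the bench; y along the axis, z along the lever (up when it is upright). The lever, a 10 mm rod, starts 0.5 to 0.65 rad towards the extractor's -x side, turns towards +x, stays where it is left, stops at 0.8 rad either side. Friction: 1 to 2 N across the ball.
- knob (a point): Centre of the lever's black ball, 24 mm diameter, 75 mm from the spindle's axis. Once the pin has dropped in, the ball has 10 to 20 mm of play, then the spindle is blocked and the push here rises steeply. Some 13 N here beyond the friction puts 80 N on the pin, the most it may bear against the spindle; pressing the pin hard on the undrilled spindle also counts.
- drilled (a point): Where bore axis and spindle axis cross. Here the spindle is 40 mm thick with a 14 mm cross-hole right through, hidden. The lever angle that brings it upright differs each start: from 0.05 rad on the -x side to 0.45 rad on the +x side of upright. Turned at 0.3 rad/s or slower, the pin standing on it falls in by its weight, about 28 mm, until its collar lies on the catch.
- pin: Loose steel locking pin, 120 mm long, 60 g, upright in a hole of the tool block. Origin at its lower tip, z up along it. Shank 12 mm diameter (round nose); collar from 70 mm (flat underside, 18 mm diameter) widening to 26 mm at 79 mm, straight to 84 mm; round grip 16 mm diameter to the top. Tip below the bore's mouth: on the spindle 25 mm, dropped in 54 mm, home 70 mm.
- pin_top (a point): Centre of the flat top of the pin's grip, 120 mm from the tip.
- rack: Fixed wooden tool block, 190 x 56 mm, 40 mm high, origin under its centre; three upright holes (14 mm square, 30 mm deep, bottom 10 mm above the bench) in a row along its x axis at -65, 0 and +65 mm: pin, reamer and paddle stand in them in any order.
- reamer: Bystander: reamer with a turned dark wooden handle (26 mm diameter) on a steel shank, 113 mm long, standing in the tool block; origin at its lower tip.
- paddle: Bystander: small flat graphite paddle (blade 30 x 7 mm) on a steel shank, 107 mm long, standing in the tool block; origin at its lower tip.
- jar: Bystander: open glass jar, 72 mm diameter, 75 mm high; origin under its centre.
- tin: Bystander: closed tin, 64 mm diameter, 85 mm high; origin under its centre.
Mind the look-alikes: they are no part of the job. What is shaped like the pin but red is not meant.

How it is judged (in metres and radians):
On the way, in this order (a step that is already met when the one before it is completed fails the run):
1. the pin stands in the bore of the bearing block, resting on the undrilled spindle (z of pin in the frame of bore between -0.032 and -0.018 m and horizontal distance between pin and bore below 0.006 m), for 0.2 s.
2. the pin has dropped into the spindle's cross-hole (z of pin in the frame of bore below -0.043 m and horizontal distance between pin and bore below 0.006 m), for 0.2 s.
At the end, for the whole second after the job is handed in: The pin is through the spindle's cross-hole, upright within 0.1 rad, its tip within 6 mm of the bore's axis and its collar home on the block's top within 3 mm, at rest (z of pin in the frame of bore below -0.067 m and horizontal distance between pin and bore below 0.006 m and angle between pin's own z axis and vertical below 0.1 rad and linear speed of pin below 0.02 m/s); the robot touches nothing.
It fails at once if the pin bears on the spindle with more than 80 N (contact force between pin and spindle above 80 N).
It fails at once if the reamer or the paddle is moved more than 30 mm (distance of any of reamer, paddle from where it was at the start of the episode above 0.03 m).
It fails at once if the jar or the tin is moved more than 30 mm (distance of any of jar, tin from where it was at the start of the episode above 0.03 m).
It also fails if it takes over 58 s, if anything falls off the work surface, if the arm or the gripper's body presses on something with over 40 N, if the wrist force passes 120 N, or if a joint passes its speed limit or range.

## Working session

There is one attempt and no reset: what is moved stays moved. The work goes in short steps, Python scripts to look and compute and a shell command to move; the robot and the scene stay as the last step left them, time stands still between calls to the robot, and variables do not carry over. Pictures are saved under pics/ and viewed, at most 10 in all, crops included, and the job is handed in when it is done.

```bash
mkdir -p pics; ls
python3 - <<'E'
from workcell import telemetry, optics
import cv2, numpy as np
o=telemetry.get_obs();print(o)
for n in ["scene","top"]:
    c=optics.camera(n);cv2.imwrite(f"pics/{n}0.png",c["color"][:,:,::-1]);print(n,c["K"].tolist(),np.round(c["extrinsics"],4).tolist())
c=optics.camera("wrist");print(c["K"].tolist(),np.round(c["mount"],4).tolist())
cv2.imwrite("pics/wrist0.png",c["color"][:,:,::-1])
E
```

```text
pics
{'time': 0.0, 'q': array([ 7.30512137e+01,  5.01101131e+00,  1.00328134e+01,  9.50989591e+01,
       -2.10973101e-03,  8.99991288e+01]), 'qd': array([-0.08425767, -0.03607404, -0.03926959, -0.05167364, -0.01527151,
        0.01249059]), 'joint_efforts': array([ 2.63116301e-03, -5.20387387e+01,  4.64804292e+01,  1.61882717e-02,
       -1.72116529e-06,  1.35854447e-05]), 'ee_pos': array([0.16027577, 0.52588329, 0.23056922]), 'tcp_rot': array([-1.79922843e+02,  2.10855587e-03,  1.63052088e+02]), 'wrist_force': array([-0.00352436, -0.19429391, -0.3210082 ]), 'torque': array([-0.00609594,  0.02571892, -0.02730304]), 'grasp_force': 0.0, 'opening': 0.08533179101077132}
scene [[441.0227104029909, 0.0, 320.4447326113612], [0.0, 441.0227104029909, 233.95172442165958], [0.0, 0.0, 1.0]] [[0.7009, 0.515, -0.4934, 1.0193], [0.713, -0.5245, 0.4654, -0.5018], [-0.019, -0.678, -0.7348, 0.7896], [0.0, 0.0, 0.0, 1.0]]
top [[486.1164816395541, 0.0, 319.88458181159297], [0.0, 486.1164816395541, 252.76510947020944], [0.0, 0.0, 1.0]] [[-0.0112, -0.9908, 0.1351, 0.4323], [-0.9999, 0.0095, -0.0127, -0.093], [0.0113, -0.1353, -0.9907, 1.051], [0.0, 0.0, 0.0, 1.0]]
[[334.1584815549536, 0.0, 318.5941086748167], [0.0, 334.1584815549536, 238.50228086232127], [0.0, 0.0, 1.0]] [[0.0002, -0.9546, -0.298, 0.0766], [1.0, 0.0006, -0.0013, -0.0004], [0.0014, -0.298, 0.9546, -0.1428], [0.0, 0.0, 0.0, 1.0]]
```

View pics/scene0.png

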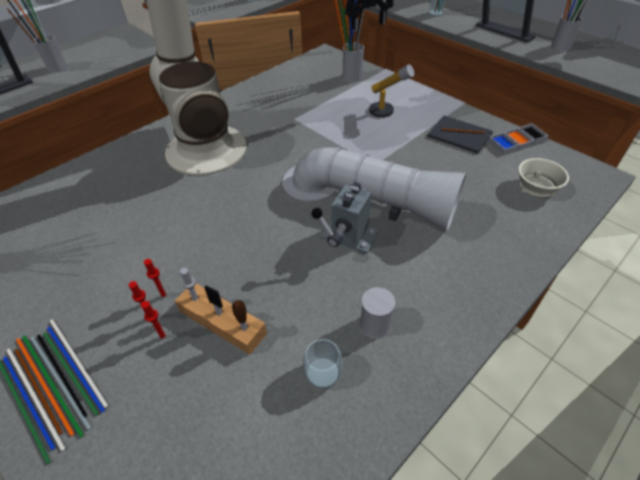

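View pics/top0.png

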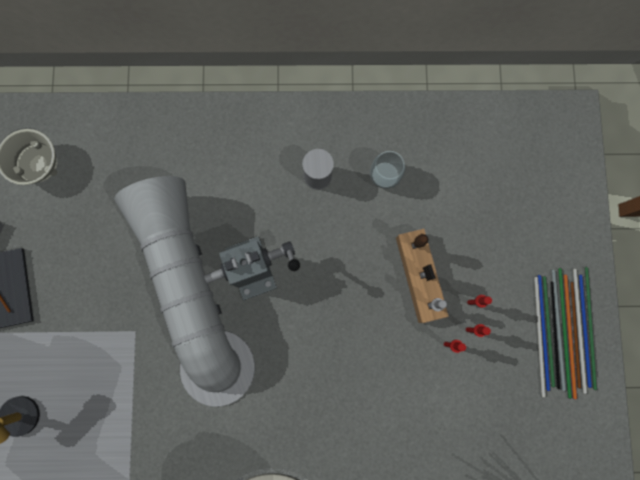

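The scene view shows the pin at about (187,275) in the rack, three red decoys next to it, and the block at (350,210) with its knob at (317,213). In the top view the pin is at about (438,304), the block at (245,265) and the knob at (294,265). Next I'll take zoomed crops.

Run:
```python
import cv2, numpy as np
def crop(n,x,y,w,h,s): 
    return cv2.resize(cv2.imread(f"pics/{n}0.png")[y:y+h,x:x+w],None,fx=s,fy=s,interpolation=cv2.INTER_CUBIC)
a=np.hstack([crop("scene",160,250,80,60,5),crop("top",390,225,80,60,5)][:2])
a=np.hstack([crop("scene",165,250,80,60,5),crop("top",390,260,80,60,5)])
b=np.hstack([crop("scene",300,175,80,60,5),crop("top",210,225,100,75,4)])
cv2.imwrite("pics/crop.png",np.vstack([a,b]))
```

```text
(no output)
```

View pics/crop.png

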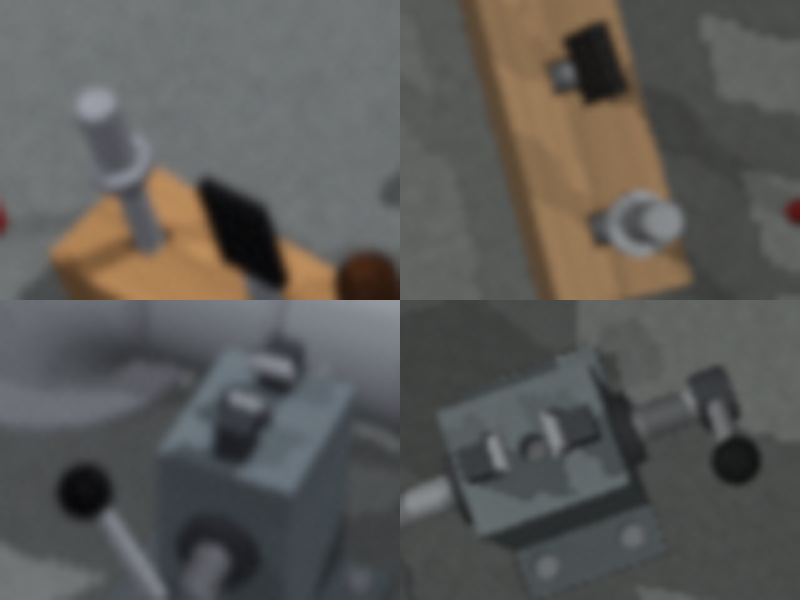

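```bash
cat > h.py <<'E'
import numpy as np, cv2
from workcell import telemetry, optics
from scipy.spatial.transform import Rotation as R
K={"scene":np.array([[441.0227,0,320.4447],[0,441.0227,233.9517],[0,0,1]]),"top":np.array([[486.1165,0,319.8846],[0,486.1165,252.7651],[0,0,1]]),
"wrist":np.array([[334.1585,0,318.5941],[0,334.1585,238.5023],[0,0,1]])}
E={"scene":np.array([[0.7009,0.515,-0.4934,1.0193],[0.713,-0.5245,0.4654,-0.5018],[-0.019,-0.678,-0.7348,0.7896],[0,0,0,1]]),
"top":np.array([[-0.0112,-0.9908,0.1351,0.4323],[-0.9999,0.0095,-0.0127,-0.093],[0.0113,-0.1353,-0.9907,1.051],[0,0,0,1]])}
M=np.array([[0.0002,-0.9546,-0.298,0.0766],[1,0.0006,-0.0013,-0.0004],[0.0014,-0.298,0.9546,-0.1428],[0,0,0,1]])
def tool(o):
    T=np.eye(4);T[:3,:3]=R.from_euler("xyz",o["tcp_rot"],degrees=True).as_matrix();T[:3,3]=o["ee_pos"];return T
def ray(n,p,X=None):
    X=E[n] if X is None else X
    d=X[:3,:3]@np.linalg.inv(K[n])@np.array([p[0],p[1],1.]);return X[:3,3],d/np.linalg.norm(d)
def plane(n,p,z,X=None):
    c,d=ray(n,p,X);return c+d*(z-c[2])/d[2]
def tri(*rs):
    A=sum(np.eye(3)-np.outer(d,d) for c,d in rs);b=sum((np.eye(3)-np.outer(d,d))@c for c,d in rs)
    p=np.linalg.solve(A,b);return p,[np.linalg.norm(np.cross(p-c,d)) for c,d in rs]
def proj(n,P,X=None):
    X=E[n] if X is None else X
    q=K[n]@(np.linalg.inv(X)@np.r_[P,1])[:3];return q[:2]/q[2]
def snap(name):
    T=tool(telemetry.get_obs());c=optics.camera("wrist");cv2.imwrite(f"pics/{name}.png",c["color"][:,:,::-1]);np.save(f"pics/{name}.npy",T@M);return T
E
python3 - <<'E'
from h import *
np.set_printoptions(precision=4,suppress=True)
print("pin top",tri(ray("scene",(184,270.2)),ray("top",(442,304.2))),plane("top",(442,304.2),.13))
# pin base at rack top z=.04
print("knob",tri(ray("scene",(316.4,212.8)),ray("top",(293.6,264.4))))
print("bore",plane("top",(243.9,261.4),.12))
c=[plane("top",(210+(x-400)/4-.4,225+(y-300)/4-.4),.12) for x,y in [(437,412),(597,350),(630,485),(480,535)]]
print(np.array(c),np.mean(c,0))
for i in range(4):
    d=c[(i+1)%4]-c[i];print(np.linalg.norm(d),np.degrees(np.arctan2(d[1],d[0])))
f=lambda p:plane("top",p,.0)
# rack: ends
print([plane("top",p,.04) for p in [(398,235),(425,228),(446,315),(420,322)]])
E
```

```text
pin top (array([ 0.458 , -0.3334,  0.1311]), [np.float64(0.0010591213006949114), np.float64(0.0010591213006948717)]) [ 0.4575 -0.3346  0.13  ]
knob (array([ 0.5348, -0.0549,  0.1412]), [np.float64(0.00010107978122680605), np.float64(0.00010107978122683543)])
bore [0.5439 0.0415 0.12  ]
[[ 0.5615  0.0899  0.12  ]
 [ 0.5911  0.0131  0.12  ]
 [ 0.5252 -0.0031  0.12  ]
 [ 0.5019  0.0684  0.12  ]] [0.5449 0.0421 0.12  ]
0.08236339304292996 -68.94235506220323
0.06784558300803399 -166.17699270183468
0.0752491174171956 108.02834476845908
0.06334263564126902 19.859433620177246
[array([ 0.6065, -0.2715,  0.04  ]), array([ 0.621 , -0.3293,  0.04  ]), array([ 0.4377, -0.3655,  0.04  ]), array([ 0.424, -0.311,  0.04 ])]
```

```bash
python3 -m handwheel '[{"tx":-0.0298,"ty":-0.0408,"tz":-0.002,"jaw":0.06},{"tx":-0.0298,"ty":-0.0408,"tz":-0.002,"jaw":0.06},{"tx":-0.0298,"ty":-0.0408,"tz":-0.002,"jaw":0.06},{"tx":-0.0298,"ty":-0.0408,"tz":-0.002,"jaw":0.06},{"tx":-0.0298,"ty":-0.0408,"tz":-0.002,"jaw":0.06},{"tx":-0.0298,"ty":-0.0408,"tz":-0.002,"jaw":0.06},{"tx":-0.0298,"ty":-0.0408,"tz":-0.002,"jaw":0.06},{"tx":-0.0298,"ty":-0.0408,"tz":-0.002,"jaw":0.06},{"tx":-0.0298,"ty":-0.0408,"tz":-0.002,"jaw":0.06},{"tx":-0.0298,"ty":-0.0408,"tz":-0.002,"jaw":0.06}]' 60
python3 -m handwheel '[{"tx":-0.0298,"ty":-0.0408,"jaw":0.06},{"tx":-0.0298,"ty":-0.0408,"jaw":0.06},{"tx":-0.0298,"ty":-0.0408,"jaw":0.06},{"tx":-0.0298,"ty":-0.0408,"jaw":0.06},{"tx":-0.0298,"ty":-0.0408,"jaw":0.06},{"tx":-0.0298,"ty":-0.0408,"jaw":0.06},{"tx":-0.0298,"ty":-0.0408,"jaw":0.06},{"az":-10,"jaw":0.06},{"az":-10,"jaw":0.06},{"az":-9,"jaw":0.06}]'
python3 - <<'E'
from h import *
np.set_printoptions(precision=4,suppress=True)
T=snap("w1");print(T)
print("pin predicted px",proj("wrist",[.458,-.3334,.1305],T@M))
for p in [(473,303),(470,331),(448,346)]: print(plane("top",p,0))
E
```

```text
[[-0.9566  0.2915 -0.0003  0.1603]
 [ 0.2915  0.9566 -0.001   0.526 ]
 [ 0.     -0.001  -1.      0.2307]
 [ 0.      0.      0.      1.    ]]
pin predicted px [-271.443   649.0199]
[ 0.4629 -0.4359  0.    ]
[ 0.4033 -0.4263  0.    ]
[ 0.3723 -0.3775  0.    ]$[0]: bad value
$[0]: bad value
```

View pics/w1.png

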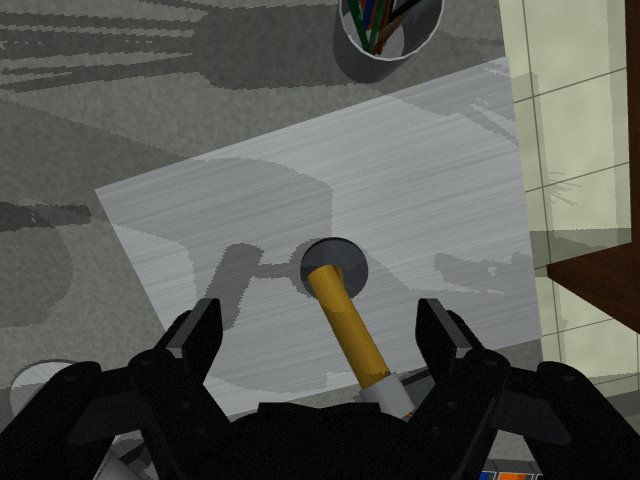

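The arm hasn't moved: the wrist view still shows the start area with the brass microscope at (345,330). The rows were refused, so I'll send the full key set.

```bash
python3 -m handwheel '[{"tx":-0.0298,"ty":-0.0408,"tz":-0.002,"ax":0,"ay":0,"az":0,"jaw":0.06},{"tx":-0.0298,"ty":-0.0408,"tz":-0.002,"ax":0,"ay":0,"az":0,"jaw":0.06},{"tx":-0.0298,"ty":-0.0408,"tz":-0.002,"ax":0,"ay":0,"az":0,"jaw":0.06},{"tx":-0.0298,"ty":-0.0408,"tz":-0.002,"ax":0,"ay":0,"az":0,"jaw":0.06},{"tx":-0.0298,"ty":-0.0408,"tz":-0.002,"ax":0,"ay":0,"az":0,"jaw":0.06},{"tx":-0.0298,"ty":-0.0408,"tz":-0.002,"ax":0,"ay":0,"az":0,"jaw":0.06},{"tx":-0.0298,"ty":-0.0408,"tz":-0.002,"ax":0,"ay":0,"az":0,"jaw":0.06},{"tx":-0.0298,"ty":-0.0408,"tz":-0.002,"ax":0,"ay":0,"az":0,"jaw":0.06},{"tx":-0.0298,"ty":-0.0408,"tz":-0.002,"ax":0,"ay":0,"az":0,"jaw":0.06},{"tx":-0.0298,"ty":-0.0408,"tz":-0.002,"ax":0,"ay":0,"az":0,"jaw":0.06}]' 60
```

```text
time: 1.45
ee_pos: [0.3266, 0.0473, 0.2515]
tcp_rot: [180.0, 0.0, 163.1]
wrist_force: [1.2, 0.3, -0.1]
opening: 0.0449
grasp_force: 0.0
```

```bash
python3 -m handwheel '[{"tx":-0.0295,"ty":-0.0408,"tz":0,"ax":0,"ay":0,"az":0,"jaw":0.06},{"tx":-0.0295,"ty":-0.0408,"tz":0,"ax":0,"ay":0,"az":0,"jaw":0.06},{"tx":-0.0295,"ty":-0.0408,"tz":0,"ax":0,"ay":0,"az":0,"jaw":0.06},{"tx":-0.0295,"ty":-0.0408,"tz":0,"ax":0,"ay":0,"az":0,"jaw":0.06},{"tx":-0.0295,"ty":-0.0408,"tz":0,"ax":0,"ay":0,"az":0,"jaw":0.06},{"tx":-0.0295,"ty":-0.0408,"tz":0,"ax":0,"ay":0,"az":0,"jaw":0.06},{"tx":-0.0295,"ty":-0.0408,"tz":0,"ax":0,"ay":0,"az":0,"jaw":0.06},{"tx":-0.0295,"ty":-0.0408,"tz":0,"ax":0,"ay":0,"az":0,"jaw":0.06},{"tx":0,"ty":0,"tz":0,"ax":0,"ay":0,"az":-10,"jaw":0.06},{"tx":0,"ty":0,"tz":0,"ax":0,"ay":0,"az":-10,"jaw":0.06}]'
python3 - <<'E'
from h import *
T=snap("w2");print(np.round(T,4))
print("pin predicted px",proj("wrist",[.458,-.3334,.1305],T@M),proj("wrist",[.458,-.3334,.04],T@M))
E
```

```text
time: 2.7
ee_pos: [0.457, -0.3327, 0.2504]
tcp_rot: [179.9, -0.1, -176.7]
wrist_force: [-0.7, -0.1, -0.3]
opening: 0.0449
grasp_force: 0.0
[[-0.9983 -0.0579 -0.0013  0.457 ]
 [-0.0579  0.9983  0.001  -0.3327]
 [ 0.0013  0.0011 -1.      0.2504]
 [ 0.      0.      0.      1.    ]]
pin predicted px [318.49311399 233.52848971] [318.54765099 209.81057774]
```

View pics/w2.png

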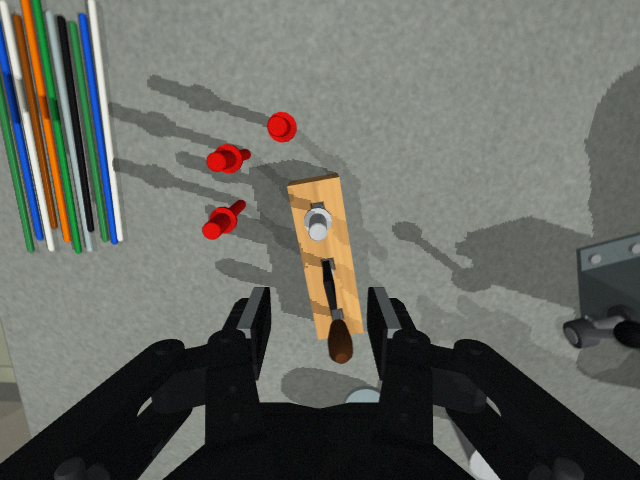

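The pin's top is at (318,231), against a predicted (318.5,233.5), so it is within about 2 mm. The red pins are at (283,127), (228,158) and (222,222), clear of the fingers. I'll turn by −8°, go down, close and lift.

```bash
python3 -m handwheel '[{"tx":0.001,"ty":0,"tz":0,"ax":0,"ay":0,"az":-8,"jaw":0.06},{"tx":0,"ty":0,"tz":0.036,"ax":0,"ay":0,"az":0,"jaw":0.06},{"tx":0,"ty":0,"tz":0.036,"ax":0,"ay":0,"az":0,"jaw":0.06},{"tx":0,"ty":0,"tz":0.036,"ax":0,"ay":0,"az":0,"jaw":0.06},{"tx":0,"ty":0,"tz":0.036,"ax":0,"ay":0,"az":0,"jaw":0.06},{"tx":0,"ty":0,"tz":0,"ax":0,"ay":0,"az":0,"jaw":0.06},{"tx":0,"ty":0,"tz":0,"ax":0,"ay":0,"az":0,"jaw":-0.4},{"tx":0,"ty":0,"tz":0,"ax":0,"ay":0,"az":0,"jaw":-1},{"tx":0,"ty":0,"tz":0,"ax":0,"ay":0,"az":0,"jaw":-1},{"tx":0,"ty":0,"tz":0,"ax":0,"ay":0,"az":0,"jaw":-1}]' 60
```

```text
time: 4.0
ee_pos: [0.4568, -0.3326, 0.1092]
tcp_rot: [-179.9, 0.1, -169.0]
wrist_force: [0.0, 0.2, 7.1]
opening: 0.0136
grasp_force: 58.7
```

```bash
python3 -m handwheel '[{"tx":0,"ty":0,"tz":-0.01,"ax":0,"ay":0,"az":0,"jaw":-1},{"tx":0,"ty":0,"tz":-0.025,"ax":0,"ay":0,"az":0,"jaw":-1},{"tx":0,"ty":0,"tz":-0.03,"ax":0,"ay":0,"az":0,"jaw":-1},{"tx":0,"ty":0,"tz":-0.04,"ax":0,"ay":0,"az":0,"jaw":-1},{"tx":0,"ty":0,"tz":-0.04,"ax":0,"ay":0,"az":0,"jaw":-1},{"tx":0,"ty":0,"tz":-0.03,"ax":0,"ay":0,"az":0,"jaw":-1},{"tx":0,"ty":0,"tz":-0.02,"ax":0,"ay":0,"az":0,"jaw":-1},{"tx":0,"ty":0,"tz":0,"ax":0,"ay":0,"az":0,"jaw":-1},{"tx":0,"ty":0,"tz":0,"ax":0,"ay":0,"az":0,"jaw":-1},{"tx":0,"ty":0,"tz":0,"ax":0,"ay":0,"az":0,"jaw":-1}]' 60
python3 - <<'E'
from h import *
T=snap("w3");print(np.round(T,4))
a=cv2.imread("pics/w3.png")[170:410,200:440]
a=cv2.resize(a,None,fx=2,fy=2)
b={}
for n in("scene","top"):
    c=optics.camera(n);cv2.imwrite(f"pics/{n}3.png",c["color"][:,:,::-1])
    u,v=proj(n,T[:3,3]+T[:3,2]*.04).astype(int);print(n,u,v)
    b[n]=cv2.resize(c["color"][v-30:v+30,u-40:u+40,::-1],None,fx=4,fy=4,interpolation=cv2.INTER_CUBIC)
cv2.imwrite("pics/c3.png",np.hstack([a,np.vstack([b["scene"],b["top"]])]))
E
```

```text
time: 5.25
ee_pos: [0.4558, -0.3319, 0.3012]
tcp_rot: [179.9, -0.1, -168.9]
wrist_force: [0.0, -0.1, -1.6]
opening: 0.0137
grasp_force: 58.8
[[-0.9815 -0.1917 -0.0014  0.4558]
 [-0.1917  0.9815  0.001  -0.3319]
 [ 0.0012  0.0013 -1.      0.3012]
 [ 0.      0.      0.      1.    ]]
scene 164 221
top 461 302
```

View pics/c3.png

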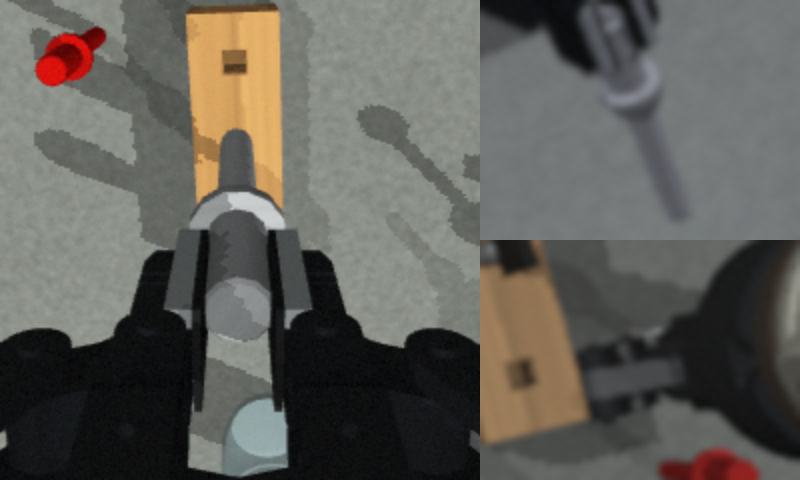

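The pin is held upright between the pads. Its tip is at about (318,237) in the wrist view and (175,245) in the scene view, so I'll work out its position in the tool frame.

Run:
```python
from h import *
np.set_printoptions(precision=4,suppress=True)
X=np.load("pics/w3.npy");T=X@np.linalg.inv(M)
for z in (.095,.1): print("zero-offset tip px",proj("wrist",(T@[0,0,z,1])[:3],X),proj("scene",(T@[0,0,z,1])[:3]))
print("top0 px",proj("wrist",(T@[0,0,-.021,1])[:3],X), "seen",(200+238/2,170+309/2))
for w in ((318,236),(318,239)):
  p,e=tri(ray("wrist",w,X),ray("scene",(175,244.5)));print(p,e,(np.linalg.inv(T)@np.r_[p,1])[:3])
p,e=tri(ray("wrist",(319,324.5),X));
```

```text
zero-offset tip px [319.5617 241.523 ] [173.0022 242.9869]
zero-offset tip px [319.5529 239.5108] [173.7421 244.8348]
top0 px [319.9364 326.9721] seen (319.0, 324.5)
[ 0.4543 -0.3313  0.199 ] [np.float64(0.0021343392533481357), np.float64(0.0021343392533482793)] [0.0013 0.0008 0.1022]
[ 0.456  -0.3314  0.2007] [np.float64(0.0016944909189333334), np.float64(0.0016944909189333974)] [-0.0004  0.0004  0.1005]
```

```bash
python3 -m handwheel '[{"tx":-0.0166,"ty":0.0438,"tz":0.003,"ax":0,"ay":0,"az":0,"jaw":-1},{"tx":-0.0166,"ty":0.0438,"tz":0.003,"ax":0,"ay":0,"az":0,"jaw":-1},{"tx":-0.0166,"ty":0.0438,"tz":0.003,"ax":0,"ay":0,"az":0,"jaw":-1},{"tx":-0.0166,"ty":0.0438,"tz":0.003,"ax":0,"ay":0,"az":0,"jaw":-1},{"tx":-0.0166,"ty":0.0438,"tz":0.003,"ax":0,"ay":0,"az":0,"jaw":-1},{"tx":-0.0166,"ty":0.0438,"tz":0.003,"ax":0,"ay":0,"az":0,"jaw":-1},{"tx":-0.0166,"ty":0.0438,"tz":0.003,"ax":0,"ay":0,"az":0,"jaw":-1},{"tx":-0.0166,"ty":0.0438,"tz":0.003,"ax":0,"ay":0,"az":0,"jaw":-1},{"tx":0,"ty":0,"tz":0,"ax":0,"ay":0,"az":-7.5,"jaw":-1},{"tx":0,"ty":0,"tz":0,"ax":0,"ay":0,"az":0,"jaw":-1}]' 60
python3 - <<'E'
from h import *
T=snap("w4");print(np.round(T,4))
print(proj("wrist",[.544,.0417,.12],T@M),proj("wrist",(T@[0,0,.099,1])[:3],T@M))
a=cv2.imread("pics/w4.png")[130:330,180:446]
cv2.imwrite("pics/c4.png",cv2.resize(a,None,fx=3,fy=3,interpolation=cv2.INTER_CUBIC))
E
```

```text
time: 6.65
ee_pos: [0.5191, 0.0377, 0.278]
tcp_rot: [180.0, -0.0, -161.4]
wrist_force: [0.5, -0.2, -0.8]
opening: 0.0138
grasp_force: 58.8
[[-9.479e-01 -3.186e-01 -5.000e-04  5.191e-01]
 [-3.186e-01  9.479e-01 -1.000e-04  3.770e-02]
 [ 5.000e-04  1.000e-04 -1.000e+00  2.780e-01]
 [ 0.000e+00  0.000e+00  0.000e+00  1.000e+00]]
[315.03767849 246.19417877] [319.55466128 239.90719001]
```

View pics/c4.png

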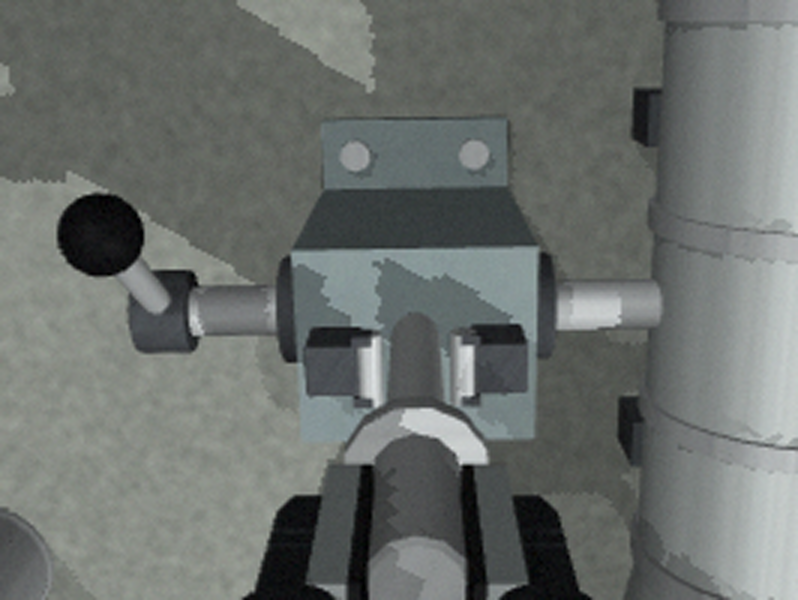

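The crop shows the pin centred between the catch jaws: the gap centre is at column 417 and the pin at 416. The pin hides the bore, since image-up is tool +x. I'll move 50 mm along tool −x to expose it.

```bash
python3 -m handwheel '[{"tx":-0.01,"ty":0,"tz":0,"ax":0,"ay":0,"az":0,"jaw":-1},{"tx":-0.01,"ty":0,"tz":0,"ax":0,"ay":0,"az":0,"jaw":-1},{"tx":-0.01,"ty":0,"tz":0,"ax":0,"ay":0,"az":0,"jaw":-1},{"tx":-0.01,"ty":0,"tz":0,"ax":0,"ay":0,"az":0,"jaw":-1},{"tx":-0.008,"ty":0,"tz":0,"ax":0,"ay":0,"az":0,"jaw":-1},{"tx":0,"ty":0,"tz":0,"ax":0,"ay":0,"az":0,"jaw":-1},{"tx":0,"ty":0,"tz":0,"ax":0,"ay":0,"az":0,"jaw":-1},{"tx":0,"ty":0,"tz":0,"ax":0,"ay":0,"az":0,"jaw":-1},{"tx":0,"ty":0,"tz":0,"ax":0,"ay":0,"az":0,"jaw":-1},{"tx":0,"ty":0,"tz":0,"ax":0,"ay":0,"az":0,"jaw":-1}]' 60
python3 - <<'E'
from h import *
np.set_printoptions(precision=4,suppress=True)
X=np.load("pics/w4.npy")
c=np.array([plane("wrist",(180+(u+.5)/3-.5,130+(v+.5)/3-.5),.12,X) for u,v in [(292,250),(538,247),(536,438),(302,440)]])
print(c,c.mean(0))
T=snap("w5");print(np.round(T,4))
print(proj("wrist",[.544,.0417,.12],T@M),proj("wrist",(T@[0,0,.099,1])[:3],T@M))
a=cv2.imread("pics/w5.png")[130:330,180:446]
cv2.imwrite("pics/c5.png",cv2.resize(a,None,fx=3,fy=3,interpolation=cv2.INTER_CUBIC))
E
```

```text
time: 7.95
ee_pos: [0.5646, 0.0525, 0.2784]
tcp_rot: [-180.0, 0.0, -161.4]
wrist_force: [-0.1, 0.5, -0.2]
opening: 0.0137
grasp_force: 58.8
[[ 0.5246 -0.0017  0.12  ]
 [ 0.4996  0.0696  0.12  ]
 [ 0.5593  0.0914  0.12  ]
 [ 0.5843  0.0194  0.12  ]] [0.542  0.0446 0.12  ]
[[-0.948  -0.3181  0.0002  0.5646]
 [-0.3181  0.948  -0.      0.0525]
 [-0.0002 -0.0001 -1.      0.2784]
 [ 0.      0.      0.      1.    ]]
[315.4872 195.9976] [319.5547 239.9072]
```

View pics/c5.png

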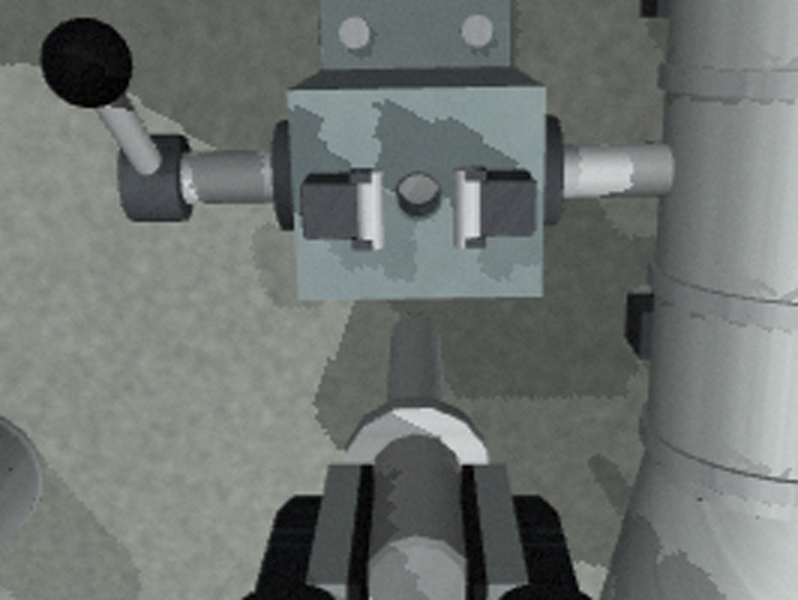

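The bore is now visible at crop (418,195), with the pin nose at (415,311). I'll refine both numerically and compare them in the same image.

Run:
```python
from h import *
np.set_printoptions(precision=4,suppress=True,linewidth=200)
g=cv2.imread("pics/w5.png",0).astype(int)
for v in range(186,206): print(v,g[v,306:334])
print()
for v in range(228,256,2): print(v,g[v,302:336])
```

```text
186 [ 91  99 101 102 104 104 103 104 100 105 101 105 105 107 108 105 101 102 105 102 102 105 102 103 105  84  90  84]
187 [145 126 105 100 103 101 102 103 101 101 104  86  83  75  85  91 103 100 101 102 101 102 102 106 102 102 125 152]
188 [172 130 102 105 103 106 102 103 103  86  67  98 104 114 119  88  76  83 101 100 102  99 101 101 103 108 124 150]
189 [172 115 101 105 103 101 101  94  70  93 134 135 134 137 130 126 128  91  81  99 101  99 102 101 107 109 125 150]
190 [172 121 103 104 104 104  96  63  92 128 134 134 132 128 125 124 124 127 104  86  99 104 102 101 101 103 124 148]
191 [170 117 102 100 103 103  81  94 125 129 132 135 127 126 126 126 121 126 124 103  91 100 103 101 100 101 122 152]
192 [174 139 107 105 102  95  65 117 127 131 132 131 122 123 125 122 120 125 123 124  86 100 100  98 101 105 121 151]
193 [175 130 139 143 101  85  59 120 129 132 132 126 123 120 123 122 122 123 122 104  76  91 101 102 103 105 123 150]
194 [175 132 123 141 141 130  62  80 122 128 119 119 120 121 121 119 122 117 115  64  66  90  99 100  98 105 125 152]
195 [176 133 124 124 126 126  80  46  
[... 2548 characters left out ...]
 96 101  99  98  98 101 107  76  77  82  86  83  88  81  84  80  84  81  76  80  75  80  86  96  81  81  81  84  84  81  86  84  82]
248 [ 97  99  96 101  96  95  99  98  79  78  75  86  86  83  84  83  82  78  79  78  76  78  80  82  96  79  82  83  80  81  82  82  81  83]
250 [100  99  99 101 100  98 100  89  75  80  81  84  84  85  84  83  83  84  79  80  75  73  76  88  95  90  84  79  80  79  78  79  76  79]
252 [102  97  95  96  97 102 100  94  83  79  85  83  81  85  86  82  83  79  79  76  74  72  76  86  94  96  85  85  81  83  82  81  83  80]
254 [ 98  99 100  98 101 105 103  84  81  83  82  84  85  82  83  83  82  82  80  76  74  77  78  82  88  96  86  87  88  85  83  77  80  79]
```

Run:
```python
from h import *
np.set_printoptions(precision=4,suppress=True,linewidth=200)
X=np.load("pics/w5.npy");T=X@np.linalg.inv(M);Ti=np.linalg.inv(T)
b=plane("wrist",(319.1,194.9),.12,X);print("bore",b,(Ti@np.r_[b,1])[:3])
bw=[plane("wrist",(180+(u+.5)/3-.5,130+(v+.5)/3-.5),.12,X) for u,v in [(290,88),(546,86),(543,298),(297,300)]]
bw=np.array(bw);print("block centre",bw.mean(0),(Ti@np.r_[bw.mean(0),1])[:3],[np.linalg.norm(bw[i]-bw[i-1]) for i in range(4)])
for zc in (.091,.093,.095):
    # solve nose centre x,y so that it projects to (318.0,233.5+r)
    p0=proj("wrist",(T@[0,0,zc,1])[:3],X);p1=proj("wrist",(T@[.006,0,zc,1])[:3],X);r=np.linalg.norm(p1-p0)
    print(zc,p0,r,"dx mm",6*(p0[1]-(233.4+r))/(p0[1]-p1[1]),"dy",6*(318.0-p0[0])/r)
```

```text
bore [0.542  0.0445 0.12  ] [ 0.024  -0.0004  0.1584]
block centre [0.5421 0.0447 0.12  ] [ 0.0238 -0.0002  0.1584] [np.float64(0.0645549799100957), np.float64(0.0749854469948188), np.float64(0.06447128229152371), np.float64(0.0767757549314585)]
0.091 [319.5691 243.189 ] 7.802477800258946 dx mm 1.5276029450593323 dy -1.206579398119572
0.093 [319.5654 242.3496] 7.74805341332948 dx mm 0.9304534172773908 dy -1.2122044691228144
0.095 [319.5617 241.523 ] 7.69437436372776 dx mm 0.3342470873979456 dy -1.2178350141978174
```

```bash
python3 -m handwheel '[{"tx":0.008,"ty":0.0009,"tz":0,"ax":0,"ay":0,"az":0,"jaw":-1},{"tx":0.008,"ty":0,"tz":0,"ax":0,"ay":0,"az":0,"jaw":-1},{"tx":0.0073,"ty":0,"tz":0,"ax":0,"ay":0,"az":0,"jaw":-1},{"tx":0,"ty":0,"tz":0.01,"ax":0,"ay":0,"az":0,"jaw":-1},{"tx":0,"ty":0,"tz":0.014,"ax":0,"ay":0,"az":0,"jaw":-1},{"tx":0,"ty":0,"tz":0.014,"ax":0,"ay":0,"az":0,"jaw":-1},{"tx":0,"ty":0,"tz":0.012,"ax":0,"ay":0,"az":0,"jaw":-1},{"tx":0,"ty":0,"tz":0.004,"ax":0,"ay":0,"az":0,"jaw":-1},{"tx":0,"ty":0,"tz":0,"ax":0,"ay":0,"az":0,"jaw":-1},{"tx":0,"ty":0,"tz":0,"ax":0,"ay":0,"az":0,"jaw":-1}]' 40
python3 -m handwheel '[{"tx":0,"ty":0,"tz":0.0012,"ax":0,"ay":0,"az":0,"jaw":-1},{"tx":0,"ty":0,"tz":0.0012,"ax":0,"ay":0,"az":0,"jaw":-1},{"tx":0,"ty":0,"tz":0.0012,"ax":0,"ay":0,"az":0,"jaw":-1},{"tx":0,"ty":0,"tz":0.0012,"ax":0,"ay":0,"az":0,"jaw":-1},{"tx":0,"ty":0,"tz":0.0012,"ax":0,"ay":0,"az":0,"jaw":-1},{"tx":0,"ty":0,"tz":0.0012,"ax":0,"ay":0,"az":0,"jaw":-1},{"tx":0,"ty":0,"tz":0.0012,"ax":0,"ay":0,"az":0,"jaw":-1},{"tx":0,"ty":0,"tz":0.0012,"ax":0,"ay":0,"az":0,"jaw":-1},{"tx":0,"ty":0,"tz":0.0012,"ax":0,"ay":0,"az":0,"jaw":-1},{"tx":0,"ty":0,"tz":0.0012,"ax":0,"ay":0,"az":0,"jaw":-1}]'
```

```text
time: 9.25
ee_pos: [0.5426, 0.046, 0.2248]
tcp_rot: [-180.0, 0.0, -161.4]
wrist_force: [-0.9, -0.4, -0.6]
opening: 0.0137
grasp_force: 58.8
time: 10.5
ee_pos: [0.5423, 0.046, 0.2122]
tcp_rot: [180.0, -0.0, -161.4]
wrist_force: [-0.1, 0.5, -0.7]
opening: 0.0134
grasp_force: 58.8
```

```bash
python3 -m handwheel '[{"tx":0,"ty":0,"tz":0.0012,"ax":0,"ay":0,"az":0,"jaw":-1},{"tx":0,"ty":0,"tz":0.0012,"ax":0,"ay":0,"az":0,"jaw":-1},{"tx":0,"ty":0,"tz":0.0012,"ax":0,"ay":0,"az":0,"jaw":-1},{"tx":0,"ty":0,"tz":0.0012,"ax":0,"ay":0,"az":0,"jaw":-1},{"tx":0,"ty":0,"tz":0.0012,"ax":0,"ay":0,"az":0,"jaw":-1},{"tx":0,"ty":0,"tz":0.0012,"ax":0,"ay":0,"az":0,"jaw":-1},{"tx":0,"ty":0,"tz":0.0012,"ax":0,"ay":0,"az":0,"jaw":-1},{"tx":0,"ty":0,"tz":0.0012,"ax":0,"ay":0,"az":0,"jaw":-1},{"tx":0,"ty":0,"tz":0.0012,"ax":0,"ay":0,"az":0,"jaw":-1},{"tx":0,"ty":0,"tz":0,"ax":0,"ay":0,"az":0,"jaw":-1}]' 25
```

```text
time: 11.75
ee_pos: [0.5423, 0.046, 0.2014]
tcp_rot: [180.0, -0.0, -161.5]
wrist_force: [0.5, 0.2, -0.5]
opening: 0.0135
grasp_force: 58.8
```

```bash
python3 -m handwheel '[{"tx":0,"ty":0,"tz":0.0015,"ax":0,"ay":0,"az":0,"jaw":-1},{"tx":0,"ty":0,"tz":0.0015,"ax":0,"ay":0,"az":0,"jaw":-1},{"tx":0,"ty":0,"tz":0.0015,"ax":0,"ay":0,"az":0,"jaw":-1},{"tx":0,"ty":0,"tz":0,"ax":0,"ay":0,"az":0,"jaw":-1},{"tx":0,"ty":0,"tz":0,"ax":0,"ay":0,"az":0,"jaw":-0.4},{"tx":0,"ty":0,"tz":0,"ax":0,"ay":0,"az":0,"jaw":0},{"tx":0,"ty":0,"tz":0,"ax":0,"ay":0,"az":0,"jaw":0},{"tx":0,"ty":0,"tz":-0.02,"ax":0,"ay":0,"az":0,"jaw":0},{"tx":0,"ty":0,"tz":-0.03,"ax":0,"ay":0,"az":0,"jaw":0},{"tx":0,"ty":0,"tz":-0.03,"ax":0,"ay":0,"az":0,"jaw":0}]'
python3 - <<'E'
from h import *
P=np.array([.5423,.0449,.215])
ims=[]
for n in("scene","top"):
    c=optics.camera(n);cv2.imwrite(f"pics/{n}6.png",c["color"][:,:,::-1])
    u,v=proj(n,[.5423,.0449,.165]).astype(int)
    im=c["color"][:,:,::-1].copy();r=im[v-50:v+50,u-65:u+65]
    ims.append(cv2.resize(r,None,fx=3,fy=3,interpolation=cv2.INTER_CUBIC))
    print(n,(u,v),proj(n,P),proj(n,P-[0,0,.029]))
cv2.imwrite("pics/c6.png",np.hstack(ims))
E
```

```text
time: 13.0
ee_pos: [0.5422, 0.0459, 0.2779]
tcp_rot: [180.0, -0.0, -161.4]
wrist_force: [-0.2, -0.4, 0.4]
opening: 0.0428
grasp_force: 0.0
scene (np.int64(351), np.int64(183)) [352.55228506 164.89767651] [352.08103793 175.76507397]
top (np.int64(238), np.int64(259)) [234.06222833 255.87841838] [236.7130738  257.96642934]
```

View pics/c6.png

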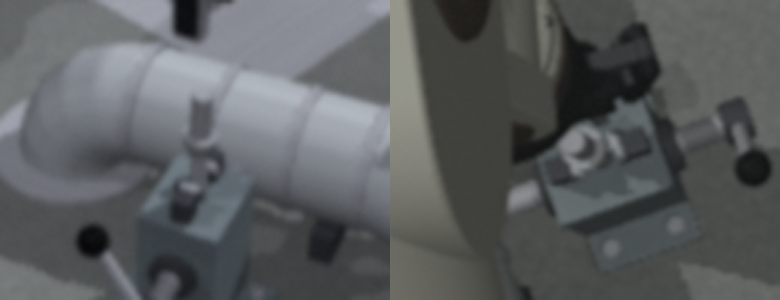

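The crop shows the pin standing upright in the bore. Its top is at scene (353,166) against a predicted (352.6,164.9), so it rests on the spindle. Next I'll bring the closed fingers down behind the ball, on the extractor's −x side.

```bash
python3 -m handwheel '[{"tx":0.0195,"ty":-0.023,"tz":0,"ax":0,"ay":0,"az":0,"jaw":-1},{"tx":0.0195,"ty":-0.023,"tz":0,"ax":0,"ay":0,"az":0,"jaw":-1},{"tx":0.0195,"ty":-0.023,"tz":0,"ax":0,"ay":0,"az":0,"jaw":-1},{"tx":0.0195,"ty":-0.023,"tz":0,"ax":0,"ay":0,"az":0,"jaw":-1},{"tx":0,"ty":0,"tz":0.02,"ax":0,"ay":0,"az":0,"jaw":-1},{"tx":0,"ty":0,"tz":0.04,"ax":0,"ay":0,"az":0,"jaw":-1},{"tx":0,"ty":0,"tz":0.04,"ax":0,"ay":0,"az":0,"jaw":-1},{"tx":0,"ty":0,"tz":0.035,"ax":0,"ay":0,"az":0,"jaw":-1},{"tx":0,"ty":0,"tz":0.011,"ax":0,"ay":0,"az":0,"jaw":-1},{"tx":0,"ty":0,"tz":0,"ax":0,"ay":0,"az":0,"jaw":-1}]' 25
cat > chk.py <<'E'
from h import *
o=telemetry.get_obs();T=tool(o);B=np.array([.5422,.0447]);a=np.radians(18.6)
d=T[:2,3]-B;print("ext",np.round([d@[np.cos(a),np.sin(a)],d@[-np.sin(a),np.cos(a)],T[2,3]],4),"F ext x",round(o["wrist_force"][:2]@[np.cos(a),np.sin(a)],2))
t=cv2.imread("pics/scene6.png")[158:182,343:363]
c=optics.camera("scene")["color"][:,:,::-1];cv2.imwrite("pics/last.png",c)
r=cv2.matchTemplate(np.ascontiguousarray(c[140:215,325:385]),t,cv2.TM_CCOEFF_NORMED);_,s,_,l=cv2.minMaxLoc(r)
print("score",round(s,3),"shift",l[0]+325-343,l[1]+140-158)
E
python3 chk.py
```

```text
time: 14.35
ee_pos: [0.4974, -0.0661, 0.1309]
tcp_rot: [180.0, -0.0, -161.4]
wrist_force: [0.3, -0.8, 0.8]
opening: -0.0
grasp_force: 0.0
ext [-0.0777 -0.0907  0.1309] F ext x 0.03
score 0.987 shift 0 0
```

```bash
python3 -m handwheel '[{"tx":-0.002,"ty":0,"tz":0,"ax":0,"ay":0,"az":0,"jaw":-1},{"tx":-0.002,"ty":0,"tz":0,"ax":0,"ay":0,"az":0,"jaw":-1},{"tx":-0.002,"ty":0,"tz":0,"ax":0,"ay":0,"az":0,"jaw":-1},{"tx":-0.002,"ty":0,"tz":0,"ax":0,"ay":0,"az":0,"jaw":-1},{"tx":-0.002,"ty":0,"tz":0,"ax":0,"ay":0,"az":0,"jaw":-1},{"tx":-0.002,"ty":0,"tz":0,"ax":0,"ay":0,"az":0,"jaw":-1},{"tx":-0.002,"ty":0,"tz":0,"ax":0,"ay":0,"az":0,"jaw":-1},{"tx":-0.002,"ty":0,"tz":0,"ax":0,"ay":0,"az":0,"jaw":-1},{"tx":-0.002,"ty":0,"tz":0,"ax":0,"ay":0,"az":0,"jaw":-1},{"tx":-0.002,"ty":0,"tz":0,"ax":0,"ay":0,"az":0,"jaw":-1}]' 25; python3 chk.py
python3 -m handwheel '[{"tx":-0.0015,"ty":0,"tz":0,"ax":0,"ay":0,"az":0,"jaw":-1},{"tx":-0.0015,"ty":0,"tz":0,"ax":0,"ay":0,"az":0,"jaw":-1},{"tx":-0.0015,"ty":0,"tz":0,"ax":0,"ay":0,"az":0,"jaw":-1},{"tx":-0.0015,"ty":0,"tz":0,"ax":0,"ay":0,"az":0,"jaw":-1},{"tx":-0.0015,"ty":0,"tz":0,"ax":0,"ay":0,"az":0,"jaw":-1},{"tx":-0.0015,"ty":0,"tz":0,"ax":0,"ay":0,"az":0,"jaw":-1},{"tx":-0.0015,"ty":0,"tz":0,"ax":0,"ay":0,"az":0,"jaw":-1},{"tx":-0.0015,"ty":0,"tz":0,"ax":0,"ay":0,"az":0,"jaw":-1},{"tx":-0.0015,"ty":0,"tz":0,"ax":0,"ay":0,"az":0,"jaw":-1},{"tx":-0.0015,"ty":0,"tz":0,"ax":0,"ay":0,"az":0,"jaw":-1}]' 25; python3 chk.py
```

```text
time: 15.65
ee_pos: [0.5166, -0.0597, 0.1311]
tcp_rot: [180.0, -0.0, -161.5]
wrist_force: [-3.3, -0.4, 2.8]
opening: 0.0
grasp_force: 1.7
ext [-0.0576 -0.0908  0.1311] F ext x -3.23
score 0.97 shift -2 0
time: 16.95
ee_pos: [0.531, -0.0549, 0.131]
tcp_rot: [180.0, 0.0, -161.4]
wrist_force: [-2.3, 0.2, 1.2]
opening: -0.0
grasp_force: 1.0
ext [-0.0424 -0.0908  0.131 ] F ext x -2.06
score 0.971 shift -3 0
```

```bash
python3 -m handwheel '[{"tx":-0.001,"ty":0,"tz":0,"ax":0,"ay":0,"az":0,"jaw":-1},{"tx":-0.001,"ty":0,"tz":0,"ax":0,"ay":0,"az":0,"jaw":-1},{"tx":-0.001,"ty":0,"tz":0,"ax":0,"ay":0,"az":0,"jaw":-1},{"tx":-0.001,"ty":0,"tz":0,"ax":0,"ay":0,"az":0,"jaw":-1},{"tx":-0.001,"ty":0,"tz":0,"ax":0,"ay":0,"az":0,"jaw":-1},{"tx":-0.001,"ty":0,"tz":0,"ax":0,"ay":0,"az":0,"jaw":-1},{"tx":-0.001,"ty":0,"tz":0,"ax":0,"ay":0,"az":0,"jaw":-1},{"tx":-0.001,"ty":0,"tz":0,"ax":0,"ay":0,"az":0,"jaw":-1},{"tx":0,"ty":0,"tz":0,"ax":0,"ay":0,"az":0,"jaw":-1},{"tx":0,"ty":0,"tz":0,"ax":0,"ay":0,"az":0,"jaw":-1}]' 25; python3 chk.py
```

```text
time: 18.25
ee_pos: [0.5385, -0.0524, 0.1309]
tcp_rot: [180.0, 0.0, -161.4]
wrist_force: [-0.5, -0.1, -0.2]
opening: 0.0001
grasp_force: 0.2
ext [-0.0344 -0.0908  0.1309] F ext x -0.51
score 0.968 shift -3 1
```

```bash
python3 -m handwheel '[{"tx":-0.001,"ty":0,"tz":0,"ax":0,"ay":0,"az":0,"jaw":-1},{"tx":-0.001,"ty":0,"tz":0,"ax":0,"ay":0,"az":0,"jaw":-1},{"tx":-0.001,"ty":0,"tz":0,"ax":0,"ay":0,"az":0,"jaw":-1},{"tx":-0.001,"ty":0,"tz":0,"ax":0,"ay":0,"az":0,"jaw":-1},{"tx":-0.001,"ty":0,"tz":0,"ax":0,"ay":0,"az":0,"jaw":-1},{"tx":-0.001,"ty":0,"tz":0,"ax":0,"ay":0,"az":0,"jaw":-1},{"tx":-0.001,"ty":0,"tz":0,"ax":0,"ay":0,"az":0,"jaw":-1},{"tx":-0.001,"ty":0,"tz":0,"ax":0,"ay":0,"az":0,"jaw":-1},{"tx":0,"ty":0,"tz":0,"ax":0,"ay":0,"az":0,"jaw":-1},{"tx":0,"ty":0,"tz":0,"ax":0,"ay":0,"az":0,"jaw":-1}]' 25; python3 chk.py
```

```text
time: 19.55
ee_pos: [0.5461, -0.0498, 0.1309]
tcp_rot: [180.0, 0.0, -161.4]
wrist_force: [-0.3, -0.5, 0.3]
opening: 0.0003
grasp_force: 0.2
ext [-0.0265 -0.0908  0.1309] F ext x -0.48
score 0.782 shift 21 27
```

Run:
```python
from h import *
c=cv2.imread("pics/last.png");t=cv2.imread("pics/scene6.png")[158:182,343:363]
r=cv2.matchTemplate(np.ascontiguousarray(c[150:200,335:371]),t,cv2.TM_CCOEFF_NORMED);print([(v-8,int(x.argmax())-8,round(float(x.max()),2)) for v,x in enumerate(r)])
snap("w7");a=cv2.resize(c[120:230,300:410],(400,400),interpolation=cv2.INTER_CUBIC);b=cv2.resize(cv2.imread("pics/w7.png")[:,240:],(400,480))[:400]
cv2.imwrite("pics/c7.png",np.hstack([a,b]))
```

```text
[(-8, -1, 0.3), (-7, 4, 0.46), (-6, 4, 0.58), (-5, 4, 0.67), (-4, 4, 0.72), (-3, 4, 0.74), (-2, 4, 0.73), (-1, 4, 0.72), (0, 4, 0.71), (1, 4, 0.7), (2, 4, 0.68), (3, 4, 0.67), (4, 4, 0.67), (5, 5, 0.67), (6, 5, 0.68), (7, 5, 0.69), (8, 5, 0.69), (9, 0, 0.71), (10, 0, 0.74), (11, -1, 0.77), (12, -1, 0.76), (13, -1, 0.71), (14, 5, 0.7), (15, 5, 0.69), (16, 4, 0.66), (17, 4, 0.61), (18, 4, 0.53)]
```

View pics/c7.png

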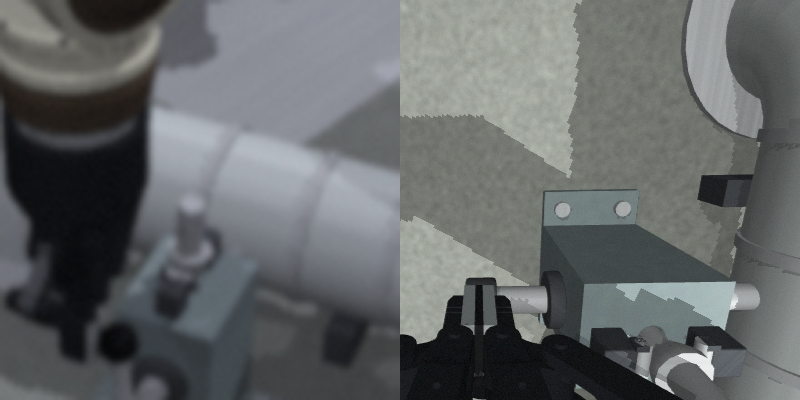

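The pin has dropped. Its top is at scene (352.3,175.8), against a predicted (352.1,175.8), and the collar lies on the catch. I'll back off the lever, rise, and move over the pin with the fingers shut.

```bash
python3 -m handwheel '[{"tx":0.005,"ty":0,"tz":0,"ax":0,"ay":0,"az":0,"jaw":-1},{"tx":0.005,"ty":0,"tz":0,"ax":0,"ay":0,"az":0,"jaw":-1},{"tx":0,"ty":0,"tz":-0.027,"ax":0,"ay":0,"az":0,"jaw":-1},{"tx":0,"ty":0,"tz":-0.027,"ax":0,"ay":0,"az":0,"jaw":-1},{"tx":0,"ty":0,"tz":-0.027,"ax":0,"ay":0,"az":0,"jaw":-1},{"tx":-0.0092,"ty":0.0227,"tz":0,"ax":0,"ay":0,"az":0,"jaw":-1},{"tx":-0.0092,"ty":0.0227,"tz":0,"ax":0,"ay":0,"az":0,"jaw":-1},{"tx":-0.0092,"ty":0.0227,"tz":0,"ax":0,"ay":0,"az":0,"jaw":-1},{"tx":-0.0092,"ty":0.0227,"tz":0,"ax":0,"ay":0,"az":0,"jaw":-1},{"tx":0,"ty":0,"tz":0,"ax":0,"ay":0,"az":0,"jaw":-1}]' 25
python3 -m handwheel '[{"tx":0,"ty":0,"tz":0.005,"ax":0,"ay":0,"az":0,"jaw":-1},{"tx":0,"ty":0,"tz":0.005,"ax":0,"ay":0,"az":0,"jaw":-1},{"tx":0,"ty":0,"tz":0.005,"ax":0,"ay":0,"az":0,"jaw":-1},{"tx":0,"ty":0,"tz":0.004,"ax":0,"ay":0,"az":0,"jaw":-1},{"tx":0,"ty":0,"tz":0.001,"ax":0,"ay":0,"az":0,"jaw":-1},{"tx":0,"ty":0,"tz":0.001,"ax":0,"ay":0,"az":0,"jaw":-1},{"tx":0,"ty":0,"tz":0.001,"ax":0,"ay":0,"az":0,"jaw":-1},{"tx":0,"ty":0,"tz":0.001,"ax":0,"ay":0,"az":0,"jaw":-1},{"tx":0,"ty":0,"tz":0.001,"ax":0,"ay":0,"az":0,"jaw":-1},{"tx":0,"ty":0,"tz":0.001,"ax":0,"ay":0,"az":0,"jaw":-1}]'
```

```text
time: 20.9
ee_pos: [0.5423, 0.0458, 0.212]
tcp_rot: [180.0, 0.0, -161.3]
wrist_force: [-1.7, -1.2, 0.2]
opening: 0.0
grasp_force: 0.0
time: 22.15
ee_pos: [0.5425, 0.0448, 0.1869]
tcp_rot: [-180.0, 0.0, -161.4]
wrist_force: [0.1, 0.1, -0.8]
opening: -0.0002
grasp_force: 0.0
```

Next I'll push gently in 1 mm steps.

```bash
python3 -m handwheel '[{"tx":0,"ty":0,"tz":0.001,"ax":0,"ay":0,"az":0,"jaw":-1},{"tx":0,"ty":0,"tz":0.001,"ax":0,"ay":0,"az":0,"jaw":-1},{"tx":0,"ty":0,"tz":0.001,"ax":0,"ay":0,"az":0,"jaw":-1},{"tx":0,"ty":0,"tz":0.001,"ax":0,"ay":0,"az":0,"jaw":-1},{"tx":0,"ty":0,"tz":0.001,"ax":0,"ay":0,"az":0,"jaw":-1},{"tx":0,"ty":0,"tz":0.001,"ax":0,"ay":0,"az":0,"jaw":-1},{"tx":0,"ty":0,"tz":0,"ax":0,"ay":0,"az":0,"jaw":-1},{"tx":0,"ty":0,"tz":0,"ax":0,"ay":0,"az":0,"jaw":-1},{"tx":0,"ty":0,"tz":0,"ax":0,"ay":0,"az":0,"jaw":-1},{"tx":0,"ty":0,"tz":0,"ax":0,"ay":0,"az":0,"jaw":-1}]'
```

```text
time: 23.4
ee_pos: [0.5428, 0.0448, 0.1817]
tcp_rot: [-180.0, 0.1, -161.4]
wrist_force: [0.9, 1.0, 5.3]
opening: 0.0001
grasp_force: 2.8
```

```bash
python3 -m handwheel '[{"tx":0,"ty":0,"tz":0.001,"ax":0,"ay":0,"az":0,"jaw":-1},{"tx":0,"ty":0,"tz":0.001,"ax":0,"ay":0,"az":0,"jaw":-1},{"tx":0,"ty":0,"tz":0.001,"ax":0,"ay":0,"az":0,"jaw":-1},{"tx":0,"ty":0,"tz":0.001,"ax":0,"ay":0,"az":0,"jaw":-1},{"tx":0,"ty":0,"tz":0,"ax":0,"ay":0,"az":0,"jaw":-1},{"tx":0,"ty":0,"tz":0,"ax":0,"ay":0,"az":0,"jaw":-1},{"tx":0,"ty":0,"tz":0,"ax":0,"ay":0,"az":0,"jaw":-1},{"tx":0,"ty":0,"tz":0,"ax":0,"ay":0,"az":0,"jaw":-1},{"tx":0,"ty":0,"tz":0,"ax":0,"ay":0,"az":0,"jaw":-1},{"tx":0,"ty":0,"tz":0,"ax":0,"ay":0,"az":0,"jaw":-1}]'
```

```text
time: 24.65
ee_pos: [0.5425, 0.0447, 0.1769]
tcp_rot: [-180.0, -0.0, -161.4]
wrist_force: [-0.2, -0.9, 2.2]
opening: 0.0005
grasp_force: 1.4
```

```bash
python3 -m handwheel '[{"tx":0,"ty":0,"tz":0.001,"ax":0,"ay":0,"az":0,"jaw":-1},{"tx":0,"ty":0,"tz":0.001,"ax":0,"ay":0,"az":0,"jaw":-1},{"tx":0,"ty":0,"tz":0.001,"ax":0,"ay":0,"az":0,"jaw":-1},{"tx":0,"ty":0,"tz":0.001,"ax":0,"ay":0,"az":0,"jaw":-1},{"tx":0,"ty":0,"tz":0.001,"ax":0,"ay":0,"az":0,"jaw":-1},{"tx":0,"ty":0,"tz":0,"ax":0,"ay":0,"az":0,"jaw":-1},{"tx":0,"ty":0,"tz":0,"ax":0,"ay":0,"az":0,"jaw":-1},{"tx":0,"ty":0,"tz":0,"ax":0,"ay":0,"az":0,"jaw":-1},{"tx":0,"ty":0,"tz":0,"ax":0,"ay":0,"az":0,"jaw":-1},{"tx":0,"ty":0,"tz":0,"ax":0,"ay":0,"az":0,"jaw":-1}]'
```

```text
time: 25.9
ee_pos: [0.5426, 0.0448, 0.172]
tcp_rot: [-180.0, 0.0, -161.4]
wrist_force: [0.1, 0.6, 0.5]
opening: 0.0001
grasp_force: 0.0
```

```bash
python3 -m handwheel '[{"tx":0,"ty":0,"tz":0.0005,"ax":0,"ay":0,"az":0,"jaw":-1},{"tx":0,"ty":0,"tz":0.0005,"ax":0,"ay":0,"az":0,"jaw":-1},{"tx":0,"ty":0,"tz":0.0005,"ax":0,"ay":0,"az":0,"jaw":-1},{"tx":0,"ty":0,"tz":0,"ax":0,"ay":0,"az":0,"jaw":-1},{"tx":0,"ty":0,"tz":0,"ax":0,"ay":0,"az":0,"jaw":-1},{"tx":0,"ty":0,"tz":0,"ax":0,"ay":0,"az":0,"jaw":-1},{"tx":0,"ty":0,"tz":0,"ax":0,"ay":0,"az":0,"jaw":-1},{"tx":0,"ty":0,"tz":0,"ax":0,"ay":0,"az":0,"jaw":-1},{"tx":0,"ty":0,"tz":0,"ax":0,"ay":0,"az":0,"jaw":-1},{"tx":0,"ty":0,"tz":0,"ax":0,"ay":0,"az":0,"jaw":-1}]'
```

```text
time: 27.15
ee_pos: [0.5425, 0.0448, 0.1705]
tcp_rot: [-180.0, 0.0, -161.4]
wrist_force: [-0.3, -0.6, -0.3]
opening: 0.0001
grasp_force: 0.0
```

```bash
python3 -m handwheel '[{"tx":0,"ty":0,"tz":0.0005,"ax":0,"ay":0,"az":0,"jaw":-1},{"tx":0,"ty":0,"tz":0.0005,"ax":0,"ay":0,"az":0,"jaw":-1},{"tx":0,"ty":0,"tz":0.0005,"ax":0,"ay":0,"az":0,"jaw":-1},{"tx":0,"ty":0,"tz":0,"ax":0,"ay":0,"az":0,"jaw":-1},{"tx":0,"ty":0,"tz":0,"ax":0,"ay":0,"az":0,"jaw":-1},{"tx":0,"ty":0,"tz":0,"ax":0,"ay":0,"az":0,"jaw":-1},{"tx":0,"ty":0,"tz":0,"ax":0,"ay":0,"az":0,"jaw":-1},{"tx":0,"ty":0,"tz":0,"ax":0,"ay":0,"az":0,"jaw":-1},{"tx":0,"ty":0,"tz":0,"ax":0,"ay":0,"az":0,"jaw":-1},{"tx":0,"ty":0,"tz":0,"ax":0,"ay":0,"az":0,"jaw":-1}]'
```

```text
time: 28.4
ee_pos: [0.5428, 0.0448, 0.1701]
tcp_rot: [-180.0, 0.1, -161.4]
wrist_force: [-1.2, 1.5, 6.7]
opening: 0.0001
grasp_force: 3.6
```

The push meets solid resistance at z = 0.170, which is exactly the home height. I'll retreat and check numerically.

```bash
python3 -m handwheel '[{"tx":0,"ty":0,"tz":-0.005,"ax":0,"ay":0,"az":0,"jaw":-1},{"tx":0,"ty":0,"tz":-0.03,"ax":0,"ay":0,"az":0,"jaw":-1},{"tx":0,"ty":0,"tz":-0.04,"ax":0,"ay":0,"az":0,"jaw":-1},{"tx":0.04,"ty":0,"tz":-0.03,"ax":0,"ay":0,"az":0,"jaw":-1},{"tx":0.04,"ty":0,"tz":0,"ax":0,"ay":0,"az":0,"jaw":-1},{"tx":0.02,"ty":0,"tz":0,"ax":0,"ay":0,"az":0,"jaw":-1},{"tx":0,"ty":0,"tz":0,"ax":0,"ay":0,"az":0,"jaw":-1},{"tx":0,"ty":0,"tz":0,"ax":0,"ay":0,"az":0,"jaw":-1},{"tx":0,"ty":0,"tz":0,"ax":0,"ay":0,"az":0,"jaw":-1},{"tx":0,"ty":0,"tz":0,"ax":0,"ay":0,"az":0,"jaw":-1}]'
python3 - <<'E'
from h import *
t=cv2.imread("pics/scene6.png")[158:174,346:360]
c=np.ascontiguousarray(optics.camera("scene")["color"][:,:,::-1]);cv2.imwrite("pics/last.png",c)
r=cv2.matchTemplate(np.ascontiguousarray(c[140:215,325:385]),t,cv2.TM_CCOEFF_NORMED);_,s,_,l=cv2.minMaxLoc(r)
print("score",s,"shift",l[0]+325-346,l[1]+140-158)
B=[.5422,.0447]
p=[proj("scene",[*B,.12+h]) for h in (.095,.066,.053,.050,.047)];print([np.round(q-p[0],1) for q in p])
E
```

```text
time: 29.65
ee_pos: [0.4481, 0.0131, 0.2736]
tcp_rot: [180.0, -0.0, -161.4]
wrist_force: [0.6, 0.4, 0.1]
opening: -0.0002
grasp_force: 0.0
score 0.9148727655410767 shift -20 41
[array([0., 0.]), array([-0.5, 10.9]), array([-0.7, 15.6]), array([-0.7, 16.7]), array([-0.8, 17.7])]
```

Run:
```python
from h import *
c=cv2.imread("pics/last.png");t=cv2.imread("pics/scene6.png")[160:172,348:358]
r=cv2.matchTemplate(np.ascontiguousarray(c[164:198,345:361]),t,cv2.TM_CCOEFF_NORMED);print([(v+4,int(x.argmax())-3,round(float(x.max()),2)) for v,x in enumerate(r)])
g=cv2.cvtColor(c,cv2.COLOR_BGR2GRAY);g0=cv2.imread("pics/scene6.png",0);g7=cv2.imread("pics/c7.png",0)
print("rest",g0[155:185,352]);print("now ",g[155:205,352])
```

```text
[(4, 2, 0.89), (5, 2, 0.89), (6, 2, 0.88), (7, 2, 0.86), (8, 3, 0.78), (9, 3, 0.63), (10, 3, 0.45), (11, 3, 0.35), (12, 3, 0.38), (13, 3, 0.47), (14, 3, 0.58), (15, 3, 0.67), (16, 3, 0.71), (17, -2, 0.78), (18, -2, 0.82), (19, -2, 0.79), (20, -2, 0.71), (21, -2, 0.6), (22, -2, 0.45), (23, -2, 0.15), (24, -2, -0.2), (25, -3, -0.31), (26, -3, -0.18)]
rest [180 182 182 179 174 171 167 164 161 157 149 127 102  89  85  85  85  87
  86  85  85  86  86  88 102 116 115  96  77  70]
now  [178 180 179 177 172 169 167 165 165 164 161 159 156 152 148 143 138 135
 131 129 128 124 122 126 139 151 156 152 133 107  88  84  82  84  83  82
  83  84  87  97 104  97  72  52  45  52  65  79  85  91]
```

The pin's top edge has moved down 17 px, against 16.7 expected for home. I'm handing in.

```bash
python3 -c "
from workcell import workorder;print(workorder.job_done())"
```

```text
the job is handed in; nothing more can be done
None
```

The pin dropped into the spindle's cross-hole and was pushed past the catch until its collar sat home on the block; I then let go, backed the arm off and handed in at about 30 s (no verdict was shown).

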